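Run the spice-case lids shut

ROBOT

A 6-joint arm with a two-finger parallel gripper is mounted at the origin on the work surface. World frame = base frame: x ahead of the robot, y to its left, z up, the work surface at z = 0. Lengths are in m, angles in rad, forces in N, time in s.
With the tool pointing down it reaches from about 0.3 to 0.825 m from the base axis. Payload 5.4 kg.
Tool frame: the origin (TCP) lies between the finger pads, 19 mm behind the fingertips; this is the grasp point; z points along the fingers, y is the line along which they close (so a half turn about z gives the same grasp; the last joint's range is limited). The gripper opens to 92 mm and grips with 3 to 60 N. Pads are 20 mm wide; open, the fingers measure 128 mm over their backs; the gripper's body (75 mm by 189 mm) begins 69 mm behind the grasp point.
Start: joints at [-1.433, 0.158, 1.597, -0, 1.386, -0.21], TCP at [0.196, -0.541, 0.233] pointing down, gripper open.
Joint ranges: [-2.91, 2.91], [-0.94, 2.29], [0.18, 2.7], [-1.29, 4.43], [0.17, 2.64], [-3, 3]. Speed limits (rad/s): [2.57, 2.57, 3.14, 3.14, 3.14, 3.14].

INTERFACE

Orientations are given as a 3x3 rotation matrix whose columns are the frame's x, y, z axes.
In Python, from workcell import * gives the robot as it stands. The module is installed in compiled form; this text tells all that it offers.
- The arm moves only by the shell command python3 -m pendant 'ROWS' [FORCE]. ROWS is JSON, a list of rows, each a list of 3 entries, a list of its own where there are three numbers: the turn, a rotation vector about the tool's x, y, z each as a share of 2 pi rad, from -1 to 1, then the shift along the tool's x, y, z each as a share of 0.05 m, from -1 to 1, then the finger opening in mm, from 0 to 91.9. In form: [[[ax, ay, az], [dx, dy, dz], grip], ...]. A call has 1 to 20 rows; each row shifts and turns the commanded pose from where the row before left it, along the tool's axes as they then stand; what a row does not reach is not made up. A row lasts 1/8 s, in which the tool goes at most 62.5 mm and 10.7 degrees, less where a joint would pass 70% of its speed; a pose out of reach is approached as far as the arm can. A call with a number of a shift or a turn outside -1 to 1 is refused whole. A call with a gripper value outside its range is refused whole. The fingers move at their own pace and stop on an object; FORCE is the grip in N (left out, the last holds). Time passes only in rows, so rows that do not move let the fingers close. It gives the time, the measured TCP pose, the force, the opening and the grip force at its end, in the units of the state.
- observe(): the state, without advancing time (a new reading comes with each control period).
- grab_frame(name): name is "side" or "top" or "wrist"; returns a dict with "img" (480x640x3 uint8, red, green, blue), "mtx" (3x3 intrinsics, pixels), "dist_coeffs" ([k1, k2, p1, p2, k3] as OpenCV has them; the pictures are not rectified), "extrinsics" (4x4, takes a point from world to camera coordinates); the wrist camera has in their place "tool_from_camera" (4x4, takes a point from camera to tool coordinates, whose origin is the TCP and whose axes are the flange's). Camera axes: x right, y down, z forward; pixel columns grow to the right and rows downward; lengths in m; the calibration is good to about 2 mm. A picture is of the moment at which its call begins: read the wrist's pose just before it. There is no depth.
- hand_in(): hands the job in; it is judged then, once.
The state is a dict: "t": time; "joint_positions": joint angles; "dq": joint speeds; "joint_torque": joint torques, N m; "position": TCP position; "eef_rot": TCP orientation; "wrist_force": force on the tool from outside, world axes, zero at the start; "moment": the same for the moment, N m; "grip_width": finger opening in m; "finger_force": force on a finger pad.
Only numpy, scipy, OpenCV 4.12 (cv2) and the standard library are available. Lean on these libraries where they do the work, as an engineer would, in place of code of your own. Each camera call takes 0.05 s, during which the arm holds its last target. There are 200 camera calls.

TASK

The five little lids of the white spice case are standing open. Begin at its orange end and run your fingertips lightly along the top of the row in one pass, staying down on the row without lifting off, so that the lids are pressed fully shut one after another from the orange end to the far end. Do not press hard, do not shove or pick up the case, leave everything else on the shelf alone, and finish clear of everything.

Things in the scene. Friction and masses are not known exactly. Their poses are not given: they have to be found in the camera images.
- case: White ceramic spice case, loose, 0.8 to 1.1 kg, 60 (x) x 216 (y) x 50 (z) mm, on a fixed slatted cedar shelf whose top is 30 mm above the table, so its flat top is 80 mm above the table. Origin: centre of its underside; z up. Its five lids lie in a row along its y axis; the orange end pad (solid, level with the top, 24 mm long) is at +y. Its walls end level with the shut lids.
- row_start (a point): Centre of the orange end pad, on the case's top face: case frame (0, 96, 50) mm.
- row_end (a point): On the case's top face at the free edge of the closed lid 5: case frame (0, -101, 50) mm.
- lid1 (a joint): Lid 1 of 5 from the orange end (green, 52 x 35 x 3 mm, 12 g). Rad: 0 = shut, flush with the case's top; 1.3 = wide open. Hinged across the row on its edge nearest the orange end, at case y = 82, z = 50 mm (level with its top face); the free edge, 35 mm further to -y, rises. Hinge friction 0.004 N m: stays where left, yields to 0.2 N at the free edge, 1 to 3 N near the hinge.
- lid2 (a joint): Lid 2 of 5 from the orange end (blue, 52 x 35 x 3 mm, 12 g). Rad: 0 = shut, flush with the case's top; 1.3 = wide open. Hinged across the row on its edge nearest the orange end, at case y = 45, z = 50 mm (level with its top face); the free edge, 35 mm further to -y, rises. Hinge friction 0.004 N m: stays where left, yields to 0.2 N at the free edge, 1 to 3 N near the hinge.
- lid3 (a joint): Lid 3 of 5 from the orange end (green, 52 x 35 x 3 mm, 12 g). Rad: 0 = shut, flush with the case's top; 1.3 = wide open. Hinged across the row on its edge nearest the orange end, at case y = 8, z = 50 mm (level with its top face); the free edge, 35 mm further to -y, rises. Hinge friction 0.004 N m: stays where left, yields to 0.2 N at the free edge, 1 to 3 N near the hinge.
- lid4 (a joint): Lid 4 of 5 from the orange end (blue, 52 x 35 x 3 mm, 12 g). Rad: 0 = shut, flush with the case's top; 1.3 = wide open. Hinged across the row on its edge nearest the orange end, at case y = -29, z = 50 mm (level with its top face); the free edge, 35 mm further to -y, rises. Hinge friction 0.004 N m: stays where left, yields to 0.2 N at the free edge, 1 to 3 N near the hinge.
- lid5 (a joint): Lid 5 of 5 from the orange end (green, 52 x 35 x 3 mm, 12 g). Rad: 0 = shut, flush with the case's top; 1.3 = wide open. Hinged across the row on its edge nearest the orange end, at case y = -66, z = 50 mm (level with its top face); the free edge, 35 mm further to -y, rises. Hinge friction 0.004 N m: stays where left, yields to 0.2 N at the free edge, 1 to 3 N near the hinge.
- bowl: Matte black ceramic bowl, 124 mm across, 60 mm high, loose; origin at the centre of its underside. Leave it alone.
- jar: Empty clear plastic jar with a red screw top, 76 mm across, 100 mm high, loose; origin at the centre of its underside. Leave it alone.
- tin: Tea tin with a green label and a pale top, 72 mm across, 90 mm high, loose; origin at the centre of its underside. Leave it alone.
- spoon: Stainless slotted spoon lying flat, 260 mm long along its x axis, head (55 mm wide) to +x, 10 mm high, loose; origin under its shaft, 130 mm from the handle end. Leave it alone.
- mill: Dark wooden pepper mill, 48 mm across, 108 mm high, loose; origin at the centre of its underside. Leave it alone.
- organiser_drawer0_handle (a point): Knob of the upper drawer of a mini bamboo organiser (160 x 200 x 140 mm, fixed on the shelf at the back left, two sliding drawers facing the robot; the knob stands 35 mm off the drawer front; the drawer may stand up to 25 mm open). Leave it alone.
- organiser_drawer1_handle (a point): Knob of the organiser's lower drawer. Leave it alone.
Mind the look-alikes: they are no part of the job. Of the things that look like the case, the larger one is meant.

How it is judged:
On the way, in this order (a step that is already met when the one before it is completed fails the run):
1. lid 1 shut, the later ones still open (value of joint lid1 below 0.15 rad and value of joint each of lid2, lid3, lid4, lid5 above 0.15 rad), for 0.04 s.
2. lid 2 shut, the later ones still open (value of joint lid2 below 0.15 rad and value of joint each of lid3, lid4, lid5 above 0.15 rad), for 0.04 s.
3. lid 3 shut, the later ones still open (value of joint lid3 below 0.15 rad and value of joint each of lid4, lid5 above 0.15 rad), for 0.04 s.
4. lid 4 shut, the later ones still open (value of joint lid4 below 0.15 rad and value of joint lid5 above 0.15 rad), for 0.04 s.
5. lid 5 shut (value of joint lid5 below 0.15 rad), for 0.04 s.
At the end, for the whole second after the job is handed in: All five lids are within 0.15 rad (about 5 mm at the free edge) of shut, and the case stands flat and still within 25 mm of where it was (value of joint each of lid1, lid2, lid3, lid4, lid5 below 0.15 rad and distance of case from where it was at the start of the episode below 0.025 m and angle between case's own z axis and vertical below 0.05 rad and linear speed of case below 0.01 m/s); the robot touches nothing.
It fails at once if the fingers leave the row (TCP over 60 mm above the case's top or over 50 mm to the side of its middle line) after the first lid is shut and before the last is ((value of joint lid1 below 0.15 rad and value of joint lid5 above 0.15 rad) and (z of the grasp point in the frame of case above 0.11 m or x of the grasp point in the frame of case above 0.05 m or x of the grasp point in the frame of case below -0.05 m)).
It fails at once if the fingers press on the case or its lids with more than 30 N (contact force between the fingers and case above 30 N).
It fails at once if the case is shoved more than 25 mm (distance of case from where it was at the start of the episode above 0.025 m).
It fails at once if the case is lifted (over 8 mm) or tipped (over 0.15 rad) (height (world z) of case above 0.038 m or angle between case's own z axis and vertical above 0.15 rad).
It fails at once if another thing on the shelf, or a drawer, is moved more than 15 mm (distance of any of bowl, jar, tin, spoon, mill, organiser_drawer0_handle, organiser_drawer1_handle from where it was at the start of the episode above 0.015 m).
It also fails if it takes over 35 s, if anything falls off the work surface, if the arm or the gripper's body presses on something with over 40 N, if the wrist force passes 120 N, or if a joint passes its speed limit or range.

## Working session

There is one attempt and no reset: what is moved stays moved. The work goes in short steps, Python scripts to look and compute and a shell command to move; the robot and the scene stay as the last step left them, time stands still between calls to the robot, and variables do not carry over. Pictures are saved under pics/ and viewed, at most 10 in all, crops included, and the job is handed in when it is done.

```bash
mkdir -p pics; python3 - <<'E'
from workcell import *
import cv2,numpy as np
s=observe();print(s['t'],s['position'],s['eef_rot'],s['wrist_force'],s['grip_width'])
for n in('top','side'):
    f=grab_frame(n);cv2.imwrite(f'pics/{n}0.png',f['img'][:,:,::-1]);print(n,np.linalg.inv(f['extrinsics'])[:3].round(3).tolist(),f['mtx'][0,0])
E
```

```text
0.0 [ 0.19586946 -0.53997197  0.23232278] [[ 9.40121187e-01  3.40840248e-01 -2.80345344e-04]
 [ 3.40840152e-01 -9.40119371e-01  1.88652531e-03]
 [ 3.79445667e-04 -1.86911537e-03 -9.99998181e-01]] [ 0.07927718 -0.19664659  0.70416749] 0.09163229198740888
top [[-0.015, -0.984, 0.179, 0.35], [-1.0, 0.016, 0.005, 0.013], [-0.008, -0.179, -0.984, 1.045]] 472.91353093743624
side [[-0.817, -0.443, 0.37, 0.03], [-0.577, 0.632, -0.517, 0.652], [-0.005, -0.636, -0.772, 1.076]] 512.8581524220331
```

View pics/top0.png

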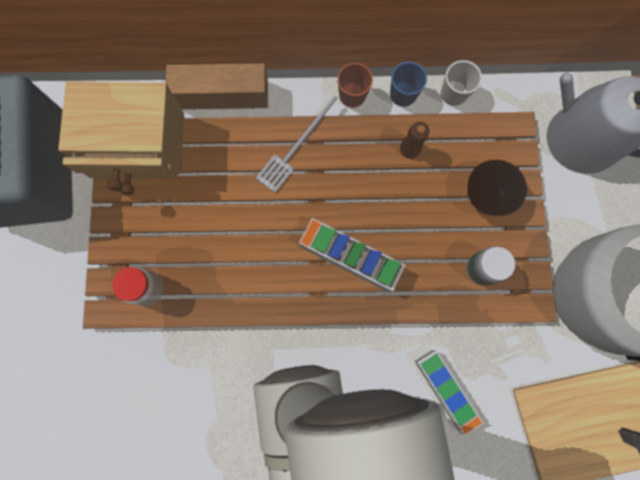

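View pics/side0.png

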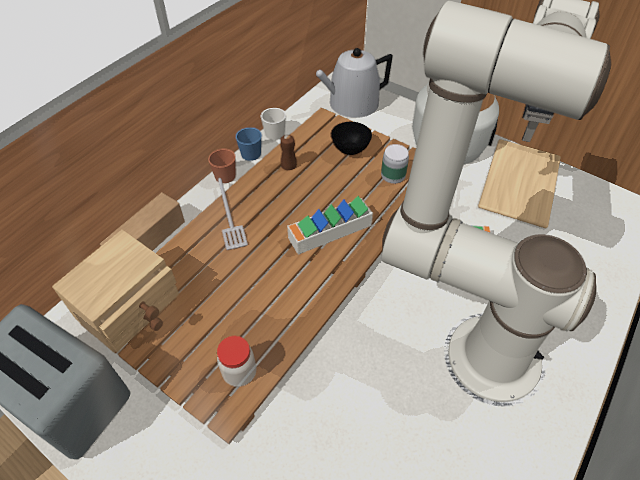

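The top view shows the case on the shelf, with its orange end near (311,233) and far end near (398,277). The look-alike lies on the table near (450,390). The side view puts the orange end near (297,232), with the lids open towards the far end. Next I'll measure the case.

```bash
cat > h.py <<'E'
import cv2,numpy as np
from workcell import *
def ray(f,p):
    T=np.linalg.inv(np.array(f['extrinsics']));u=cv2.undistortPoints(np.array([[p]],float),np.array(f['mtx']),np.array(f['dist_coeffs']))[0,0]
    return T[:3,3],T[:3,:3]@np.array([u[0],u[1],1])
def onz(f,p,z):
    o,d=ray(f,p);return o+d*(z-o[2])/d[2]
E
python3 - <<'E'
from h import *
roi={'top':(295,210,415,300),'side':(280,185,380,260)}
out=[]
for n,(a,b,c,d) in roi.items():
    f=grab_frame(n);im=f['img'][b:d,a:c];h=cv2.cvtColor(im,cv2.COLOR_RGB2HSV)
    H,S,V=[h[...,i].astype(int) for i in range(3)]
    org=((H>5)&(H<18)&(S>170)&(V>180)).astype(np.uint8)
    k,l,st,ce=cv2.connectedComponentsWithStats(org);i=1+st[1:,4].argmax();p=ce[i]+[a,b]
    print(n,'orange',st[i],p,onz(f,p,.08).round(4))
    white=((S<60)&(V>90)).astype(np.uint8);col=((H>40)&(H<135)&(S>90)&(V>50)).astype(np.uint8)
    m=(white|col|(l==i)).astype(np.uint8);k,l2,st2,_=cv2.connectedComponentsWithStats(m);m=(l2==1+st2[1:,4].argmax()).astype(np.uint8)
    r=cv2.minAreaRect(cv2.findNonZero(m));bp=cv2.boxPoints(r)+[a,b]
    print('box',bp.round(1).tolist(),[onz(f,q,.08).round(3).tolist() for q in bp])
    out.append(cv2.resize(np.hstack([im,cv2.bitwise_and(im,im,mask=m)]),None,fx=3.3,fy=3.3,interpolation=cv2.INTER_CUBIC))
w=max(o.shape[1] for o in out)
cv2.imwrite('pics/crop.png',np.vstack([cv2.copyMakeBorder(o,0,0,0,w-o.shape[1],0) for o in out])[:,:,::-1])
E
```

```text
top orange [  8  12  16  23 155] [310.24516129 232.70967742] [0.5502 0.0142 0.08  ]
box [[299.0, 223.0], [414.0, 223.0], [414.0, 296.0], [299.0, 296.0]] [[0.571, 0.037, 0.08], [0.567, -0.203, 0.08], [0.416, -0.194, 0.08], [0.419, 0.039, 0.08]]
side orange [10 40 14 16 70] [296.34285714 232.37142857] [0.5501 0.014  0.08  ]
box [[281.0, 229.0], [367.8, 171.2], [401.3, 221.5], [314.5, 279.3]] [[0.589, 0.027, 0.08], [0.519, -0.279, 0.08], [0.351, -0.17, 0.08], [0.43, 0.104, 0.08]]
```

View pics/crop.png

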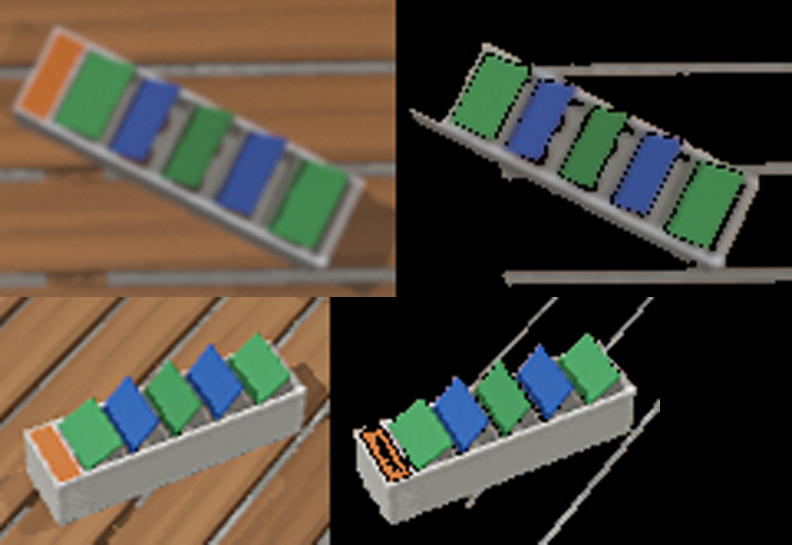

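```bash
python3 - <<'E'
from h import *
t=grab_frame('top');s=grab_frame('side')
q={}
for n,f,p in [('ob',t,(312.3,218.5)),('on',t,(299.5,242.7)),('fb',t,(405,265.5)),('fn',t,(393.8,290.3)),('s_ob',s,(287.6,225.9)),('s_on',s,(298.8,242)),('s_fn',s,(372.1,212.6))]:
    q[n]=onz(f,p,.08);print(n,q[n].round(4))
d=lambda a,b:np.linalg.norm(q[a]-q[b]).round(4)
print(d('ob','on'),d('fb','fn'),d('ob','fb'),d('on','fn'),d('s_ob','s_on'),d('s_on','s_fn'))
e=(q['ob']-q['fb']);print(np.degrees(np.arctan2(e[1],e[0])));e=(q['s_on']-q['s_fn']);print(np.degrees(np.arctan2(e[1],e[0])))
c=(q['ob']+q['on']+q['fb']+q['fn'])/4;print('c',c)
e=np.array([.5502,.0141,.08])-c;print(np.linalg.norm(e),np.degrees(np.arctan2(e[1],e[0])))
E
```

```text
ob [0.5806 0.0094 0.08  ]
on [0.5294 0.0368 0.08  ]
fb [ 0.4783 -0.1793  0.08  ]
fn [ 0.4278 -0.1539  0.08  ]
s_ob [0.5811 0.0097 0.08  ]
s_on [0.5266 0.0353 0.08  ]
s_fn [ 0.4287 -0.1526  0.08  ]
0.058 0.0565 0.2146 0.2161 0.0602 0.2119
61.537410251317304
62.45981518393755
c [ 0.50402037 -0.07174391  0.08      ]
0.09747684519364072 61.72202140611857
```

The case measures 60 x 215 mm and the two views agree. Its centre is (0.504, -0.072) and its +y axis points at 62°. I'll turn the tool by +42° so that its x lies along the row, and close the fingers.

```bash
python3 -m pendant '[[[0,0,-0.0194],[0,0,0],0],[[0,0,-0.0194],[0,0,0],0],[[0,0,-0.0194],[0,0,0],0],[[0,0,-0.0194],[0,0,0],0],[[0,0,-0.0194],[0,0,0],0],[[0,0,-0.0194],[0,0,0],0],[[0,0,0],[0,0,0],0]]' 10
cat >> h.py <<'E'
th=np.radians(61.9);cy=np.array([np.cos(th),np.sin(th),0]);cx=np.array([np.sin(th),-np.cos(th),0]);C=np.array([.504,-.072,.03])
def rep(goal=None):
    s=observe();p=np.array(s['position']);R=np.array(s['eef_rot'])
    print('t',round(s['t'],2),'case x,y,z mm',(np.array([cx@(p-C),cy@(p-C),p[2]-.03])*1000).round(1),'F',np.round(s['wrist_force'],2),'yaw',np.degrees(np.arctan2(R[1,0],R[0,0])).round(2),'tz',R[:,2].round(4),'grip',s['grip_width'])
    if goal is not None:
        g=C+cx*goal[0]+cy*goal[1]+np.array([0,0,goal[2]]);print('tool shift /50mm',(R.T@(g-p)/.05).round(3))
E
python3 -c "
from h import *
rep([0,.096,.12])"
```

```text
t: 1.18
position: [0.1959, -0.5405, 0.2332]
eef_rot: [[0.473, 0.881, 0.0], [0.881, -0.473, 0.0], [0.0, -0.0, -1.0]]
wrist_force: [1.1, -0.2, -1.0]
grip_width: 0.0238
finger_force: 0.0
t 1.18 case x,y,z mm [ -51.1 -558.4  203.2] F [ 1.14 -0.22 -0.95] yaw 61.75 tz [ 0.e+00  2.e-04 -1.e+00] grip 0.02384990689656681
tool shift /50mm [13.09   0.988  1.666]
```

```bash
python3 -m pendant '[[[0,0,0],[0.818,0.062,0],0],[[0,0,0],[0.818,0.062,0],0],[[0,0,0],[0.818,0.062,0],0],[[0,0,0],[0.818,0.062,0],0],[[0,0,0],[0.818,0.062,0],0],[[0,0,0],[0.818,0.062,0],0],[[0,0,0],[0.818,0.062,0],0],[[0,0,0],[0.818,0.062,0],0],[[0,0,0],[0.818,0.062,0],0],[[0,0,0],[0.818,0.062,0],0],[[0,0,0],[0.818,0.062,0],0],[[0,0,0],[0.818,0.062,0],0],[[0,0,0],[0.818,0.062,0],0],[[0,0,0],[0.818,0.062,0],0],[[0,0,0],[0.818,0.062,0],0],[[0,0,0],[0.818,0.062,0],0],[[0,0,0],[0,0,0.8],0],[[0,0,0],[0,0,0.8],0],[[0,0,0],[0,0,0],0],[[0,0,0],[0,0,0],0]]'
python3 - <<'E'
from h import *
rep([0,.098,.075])
for n in('side','wrist'):
    f=grab_frame(n);cv2.imwrite(f'pics/{n}1.png',f['img'][:,:,::-1])
E
```

```text
t: 3.68
position: [0.5495, 0.0127, 0.155]
eef_rot: [[0.473, 0.881, 0.002], [0.881, -0.473, -0.0], [0.001, 0.002, -1.0]]
wrist_force: [0.6, -0.1, 0.5]
grip_width: 0.0006
finger_force: 0.0
t 3.67 case x,y,z mm [  0.3  96.1 125. ] F [ 0.57 -0.12  0.5 ] yaw 61.76 tz [ 2.2e-03 -4.0e-04 -1.0e+00] grip 0.0006086869308172461
tool shift /50mm [ 0.037 -0.008  0.999]
```

View pics/side1.png

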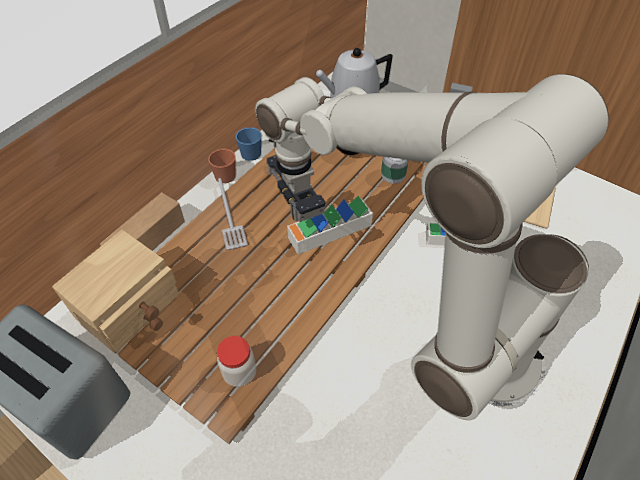

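View pics/wrist1.png

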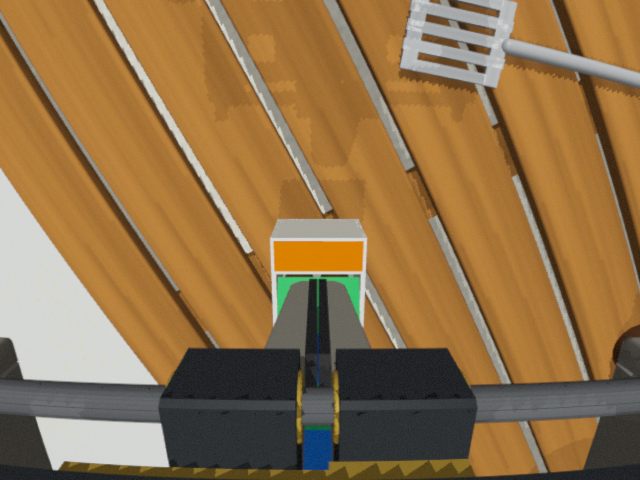

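In the wrist view the fingers are centred on the row (column 318, pad centre 319) and square to it. I'll descend now and feel for the pad.

```bash
python3 -m pendant '[[[0,0,0],[0.04,0,0.5],0],[[0,0,0],[0,0,0.4],0],[[0,0,0],[0,0,0.1],0],[[0,0,0],[0,0,0],0],[[0,0,0],[0,0,0],0]]' >/dev/null
python3 -c "
from h import *
rep([0,.098,.071])"
python3 -m pendant '[[[0,0,0],[0,0,0.05],0],[[0,0,0],[0,0,0.02],0],[[0,0,0],[0,0,0],0],[[0,0,0],[0,0,0],0]]' >/dev/null
python3 -c "
from h import *
rep([0,.098,.0695])"
```

```text
t 4.4 case x,y,z mm [ 0.4 98.2 74.8] F [ 0.78  1.15 -0.78] yaw 61.82 tz [ 2.5e-03 -5.0e-04 -1.0e+00] grip 0.0002930185401275821
tool shift /50mm [-0.004 -0.007  0.075]
t 4.9 case x,y,z mm [-0.6 97.9 69.8] F [-0.45  0.53 -0.1 ] yaw 61.83 tz [-0. -0. -1.] grip 0.00043877131603596526
tool shift /50mm [0.002 0.013 0.006]
```

```bash
for i in 1; do python3 -m pendant '[[[0,0,0],[0,0,0.01],0],[[0,0,0],[0,0,0],0]]' |grep wrist; python3 -m pendant '[[[0,0,0],[0,0,0.01],0],[[0,0,0],[0,0,0],0]]'|grep wrist; python3 -c "
from h import *
rep()"; done
```

```text
wrist_force: [0.3, -0.2, 0.5]
wrist_force: [-0.6, -0.3, 2.9]
t 5.4 case x,y,z mm [-0.6 97.9 69.1] F [-0.64 -0.28  2.87] yaw 61.84 tz [ 0. -0. -1.] grip 0.000512420428743389
```

Contact is at 2.9 N with TCP at 69.1 mm, against the expected 69. I'll ease off by 1 mm and start the sweep slowly.

```bash
python3 -m pendant '[[[0,0,0],[0,0,-0.02],0],[[0,0,0],[-0.1,0,0],0],[[0,0,0],[-0.1,0,0],0],[[0,0,0],[-0.1,0,0],0],[[0,0,0],[-0.1,0,0],0],[[0,0,0],[-0.1,0,0],0]]' |grep wrist
python3 - <<'E'
from h import *
rep()
f=grab_frame('side');cv2.imwrite('pics/side2.png',cv2.resize(f['img'][160:280,260:420],None,fx=4,fy=4)[:,:,::-1])
E
```

```text
wrist_force: [1.0, -0.3, 0.3]
t 6.15 case x,y,z mm [-0.7 72.4 69.7] F [ 0.96 -0.3   0.29] yaw 61.83 tz [-2.e-04 -1.e-04 -1.e+00] grip 0.0005378954363925839
```

View pics/side2.png

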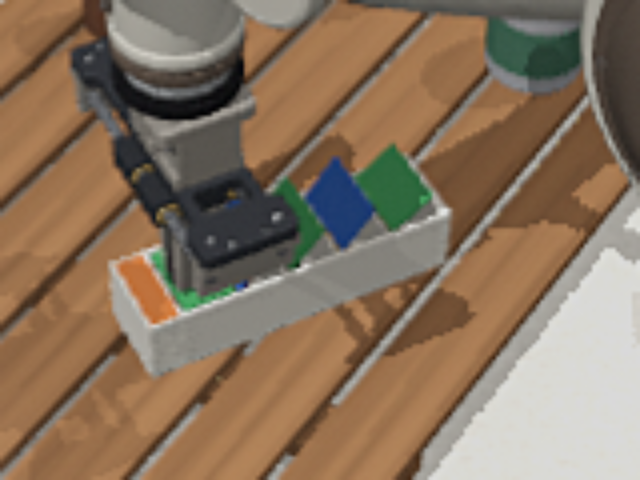

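Lid 1 lies flat under the fingers and lids 2–5 are still open. The case corner is unmoved at (372,212). I'll continue.

```bash
python3 -m pendant '[[[0,0,0],[-0.12,0,0],0],[[0,0,0],[-0.12,0,0],0],[[0,0,0],[-0.12,0,0],0],[[0,0,0],[-0.12,0,0],0],[[0,0,0],[-0.12,0,0],0],[[0,0,0],[-0.12,0,0],0]]' |grep wrist
python3 -c "
from h import *
rep()"
python3 -m pendant '[[[0,0,0],[-0.12,0,0],0],[[0,0,0],[-0.12,0,0],0],[[0,0,0],[-0.12,0,0],0],[[0,0,0],[-0.12,0,0],0],[[0,0,0],[-0.12,0,0],0],[[0,0,0],[-0.12,0,0],0]]' |grep wrist
python3 - <<'E'
from h import *
rep()
f=grab_frame('side');cv2.imwrite('pics/side3.png',cv2.resize(f['img'][160:280,260:420],None,fx=4,fy=4)[:,:,::-1])
E
```

```text
wrist_force: [0.3, 0.2, -0.4]
t 6.95 case x,y,z mm [-0.8 36.3 69.7] F [ 0.35  0.23 -0.37] yaw 61.83 tz [-5.e-04 -3.e-04 -1.e+00] grip 0.00032213882551422135
wrist_force: [-0.9, -0.1, 0.0]
t 7.7 case x,y,z mm [-0.8  0.3 69.7] F [-0.93 -0.06  0.04] yaw 61.83 tz [-4.e-04 -3.e-04 -1.e+00] grip 0.0004723962485438424
```

View pics/side3.png

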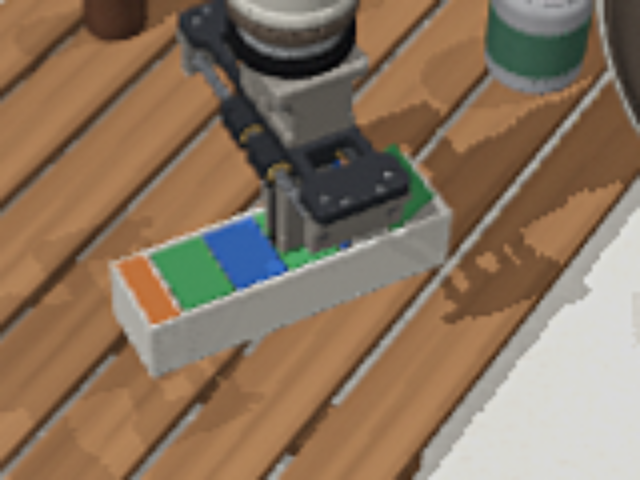

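Lids 1 and 2 are flat, lid 3 is under the fingers, and the case hasn't moved. I'll finish the pass.

```bash
python3 -m pendant '[[[0,0,0],[-0.12,0,0],0],[[0,0,0],[-0.12,0,0],0],[[0,0,0],[-0.12,0,0],0],[[0,0,0],[-0.12,0,0],0],[[0,0,0],[-0.12,0,0],0],[[0,0,0],[-0.12,0,0],0],[[0,0,0],[-0.12,0,0],0],[[0,0,0],[-0.12,0,0],0],[[0,0,0],[-0.12,0,0],0]]' |grep wrist
python3 -c "
from h import *
rep()"
python3 -m pendant '[[[0,0,0],[-0.12,0,0],0],[[0,0,0],[-0.12,0,0],0],[[0,0,0],[-0.12,0,0],0],[[0,0,0],[-0.12,0,0],0],[[0,0,0],[-0.12,0,0],0],[[0,0,0],[-0.12,0,0],0],[[0,0,0],[-0.12,0,0],0],[[0,0,0],[-0.12,0,0],0],[[0,0,0],[0,0,0],0]]' |grep wrist
python3 -c "
from h import *
rep()"
python3 -m pendant '[[[0,0,0],[0,0,-0.3],0],[[0,0,0],[0,0,-0.8],0],[[0,0,0],[0,0,-0.8],0],[[0,0,0],[0,0,-0.8],0],[[0,0,0],[0,0,0],0],[[0,0,0],[0,0,0],0],[[0,0,0],[0,0,0],0]]' |grep -v eef
python3 - <<'E'
from h import *
rep()
f=grab_frame('side');cv2.imwrite('pics/side4.png',cv2.resize(f['img'][160:280,260:420],None,fx=4,fy=4)[:,:,::-1])
E
```

```text
wrist_force: [0.1, 0.3, 0.1]
t 8.88 case x,y,z mm [ -0.8 -53.6  69.8] F [0.11 0.31 0.08] yaw 61.83 tz [-1.e-04 -0.e+00 -1.e+00] grip -0.0001946272490720701
wrist_force: [-0.6, 0.1, 0.6]
t 10.0 case x,y,z mm [  -0.9 -101.5   69.8] F [-0.59  0.12  0.61] yaw 61.79 tz [-0.  0. -1.] grip 0.00043650738220563806
t: 10.88
position: [0.4549, -0.1602, 0.2335]
wrist_force: [0.2, 0.0, 0.5]
grip_width: 0.0005
finger_force: 0.0
t 10.88 case x,y,z mm [  -1.8 -100.9  203.5] F [0.2  0.01 0.46] yaw 61.84 tz [-0.0022  0.0015 -1.    ] grip 0.0005482064403581574
```

View pics/side4.png

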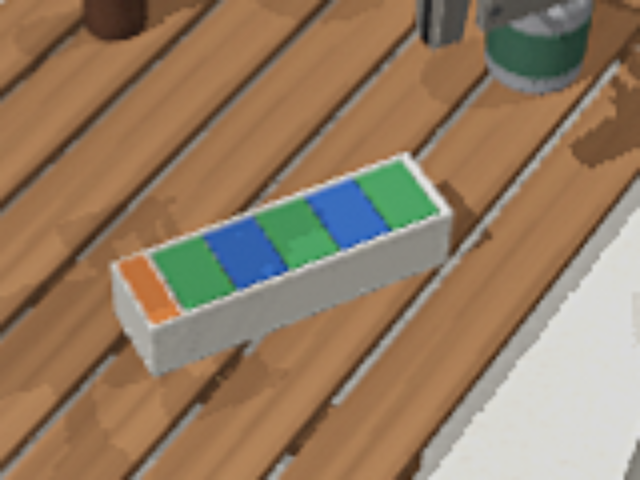

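All five lids are flat, the case hasn't moved, and the gripper is well clear above.

```bash
python3 -c "
from workcell import *
print(hand_in())"
```

```text
the job is handed in; nothing more can be done
None
```

I closed all five lids in one light pass from the orange end; the case stayed where it was, the arm finished clear of everything, and the job is handed in (no verdict was returned).

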